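# Index the sample carousel back one place

## Robot

A 6-joint arm with a two-finger parallel gripper is mounted at the origin on the work surface; the furniture and walls round the work are solid. World frame = base frame: x ahead of the robot, y to its left, z up, the work surface at z = 0. Lengths are in m, angles in degrees, forces in N, time in s.
With the tool pointing down it reaches from about 0.375 to 0.9 m from the base axis. Payload 3.1 kg.
Tool frame: the origin (TCP) lies at the very end of the fingers, on their centre line; the grasp point (between the pads) lies bot.grip_point_offset behind it (bot.grip_point_offset is the distance from the TCP to the grasp point, in m); z points along the fingers, y is the line along which they close (so a half turn about z gives the same grasp; the last joint's range is limited). The gripper opens to 87 mm and grips with 3 to 60 N. Pads are 19 mm wide; open, the fingers measure 117 mm over their backs; the gripper's body (75 mm by 190 mm) begins 51 mm behind the grasp point.
Start: joints at [-80.816, 30.224, 82.088, -0, 67.689, -10.227], TCP at [0.208, -0.589, 0.185] pointing down, gripper open.
Joint ranges: [-176.69, 176.69], [-43.24, 126.21], [12.49, 139.97], [-82, 262], [0, 151.66], [-163.58, 163.58]. Speed limits (degrees/s): [159.86, 159.86, 180, 180, 180, 180].

## Interface

Orientations are given as a 3x3 rotation matrix whose columns are the frame's x, y, z axes.
In Python, from rig import bot, viewer, ticket gives the robot as it stands.
- The arm moves only by the tool servo_tool, never from a script. Its argument "targets" is a list of rows, each an object with "offset": the shift along the tool's x, y, z in m, a list of three; "dr": the turn, a rotation vector about the tool's x, y, z in degrees, a list of three. In form: [{"offset": [x, y, z], "dr": [ax, ay, az]}, ...]. A call has 1 to 20 rows; each row is the pose to reach, as a shift and turn from the pose commanded when the call began, along the tool's axes at that moment; what a row does not reach only later rows make up. A row lasts 1/12 s, in which the tool goes at most 41.7 mm and 7.16 degrees, less where a joint would pass 70% of its speed; a pose out of reach is approached as far as the arm can. A call with a gripper value outside its range is refused whole. "gripper" is the gripper command: -1 is fully open, 1 is shut, values between are in proportion, set as the call begins (left out, the last holds). The fingers move at their own pace and stop on an object; the grip force is fixed at half the most. Time passes only in rows, so rows that repeat a pose let the fingers close. It gives the time, the measured TCP pose, the force, the opening and the grip force at its end, in the units of the state.
- bot.read_state(): the state, without advancing time (a new reading comes with each control period).
- viewer.capture(name): name is "scene" or "side" or "wrist"; returns a dict with "color" (384x512x3 uint8, red, green, blue), "camera_matrix" (3x3 intrinsics, pixels), "k1" (the pictures are not rectified: a ray, as slopes to the right and down, at radius r is drawn at 1 + k1 r^2 times it, then the intrinsics apply), "R" (3x3) and "t" (3): a world point X has camera coordinates R X + t. Camera axes: x right, y down, z forward; pixel columns grow to the right and rows downward; lengths in m; the calibration is good to about 2 mm. A picture is of the moment at which its call begins. There is no depth.
- ticket.hand_in(): hands the job in; it is judged then, once.
The state is a dict: "time_s": time; "joint_positions": joint angles; "qvel": joint speeds; "tau": joint torques, N m; "position": TCP position; "tcp_rot": TCP orientation; "force": force on the tool from outside, world axes, zero at the start; "moment": the same for the moment, N m; "opening": opening from 0.0 (shut) to 1.0 (fully open); "grasp_force": force on a finger pad.
Only numpy, scipy, OpenCV 4.12 (cv2) and the standard library are available. Lean on these libraries where they do the work, as an engineer would, in place of code of your own. Each camera call takes 0.05 s, during which the arm holds its last target. There are 200 camera calls.

## Task

The hand-turned sample carousel was clicked on one place too far, so the purple-capped tube has gone past the bar-code reader. Using fingertips only, lift the ratchet pawl clear of the teeth by its orange lever, push the carousel back (clockwise from above) just one place until the purple-capped tube stands square before the reader window, then tip the pawl down again so that its nose sits fully in the gap between two teeth. Pick nothing up and leave the other things on the bench where they are.

Things in the scene. Friction and masses are not known exactly. Their poses are not given: they have to be found in the camera images.
- stand: Fixed white base of the carousel, 14 mm high; origin on the carousel's upright axis at the bench top, z up. A round foot 208 mm across, a 50 mm wide tongue to 193 mm from the axis toward its -y (carries the pawl) and one to 155 mm toward its +y (carries the grey bar-code reader, 50 mm wide, 85 mm high, front 112 mm from the axis). Position and yaw vary.
- carousel (a joint): Carousel angle on the stand, rad, counterclockwise positive from above (forward). 0 = purple-capped tube squarely at the reader; one place = 0.524; starts at 0.53 to 0.57. Stiff bearing (about 0.10 N m): stays where left. With the pawl down in its gap it has 0.04 rad of play either side of the place; farther back is blocked, farther forward it rides up a tooth and clicks on.
- post_top (a point): Centre of the top of one of the carousel's four black upright push posts (13 mm thick, sleeve from 42 to 88 mm above the bench, 76 mm from the axis). Turns with the carousel: in the stand's frame at -60 deg from +x when the carousel joint is 0, about -30 deg at the start; the other three are 90 deg apart. Push a post sideways to turn the carousel.
- purple_cap (a point): Centre of the purple cap of the tube that belongs at the reader, 118 mm above the bench, 45 mm from the axis; turns with the carousel.
- reader_window (a point): Centre of the reader's dark red window, 62 mm above the bench, 113 mm from the axis toward the stand's +y.
- pawl (a joint): Pawl angle, rad: 0 = down, nose in the gap between two teeth; grows as the nose lifts; clear of the teeth above 0.25; 1.75 = thrown back on its stop. Moves freely (60 g). Pushing the orange lever outward, away from the carousel, lifts it; past about half-way (0.85) it falls back by its own weight and stays. The bar then stands upright: pushed in toward the carousel past half-way, it drops down.
- lever_top (a point): Centre of the top end of the orange lever (14 mm thick), 46 mm from the pin, square to the bar. Pawl down: the lever stands upright above the pin, top 98 mm above the bench. Pawl thrown back: it lies outward, away from the carousel, about level.
- pawl_pin (a point): Middle of the pawl's hinge pin, 140 mm from the axis toward the stand's -y, 52 mm above the bench; the aluminium cheeks beside it are 61 mm high and 41 mm wide over the pin's heads. The pin's axis is the stand's x axis.
- steel_dish: Bystander: open steel dish, 69 mm across, 20 mm high; origin at the centre of its underside.
- bench_timer: Bystander: white bench timer with three keys, 58x66x18 mm; origin at the centre of its underside.
- loose_tube: Bystander: tube with a yellow cap lying on the bench, 94 mm long, 16 mm thick; origin under its middle.
- amber_bottle: Bystander: amber bottle with white cap, 60 mm across, 135 mm high; origin at the centre of its underside.
- stand_axis (a point): On the carousel's axis, at the top of its white deck (202 mm across, 28 mm above the bench). Round the rim, at radius 88 to 100 mm, stand 12 saw teeth 9 mm high. Tubes fast in the carousel stand at radius 45 mm, tops 118 mm above the bench (purple cap 124 mm).
- pawl_nose (a point): Lower end of the pawl's nose (8 mm wide), 94 mm from the axis when down. It hangs 12 mm below the bar, which is 12 mm wide, 8 mm thick and reaches 49 mm from the pin toward the carousel; thrown back, the bar stands upright over the pin, its top about 100 mm above the bench, the nose pointing to the carousel.

How it is judged:
By the outcome, as a careful person would: the job done as asked, in the order asked, and still so for the second after the job is handed in, with the robot touching nothing.
It also fails if it takes over 58 s, if anything falls off the work surface, if the arm or the gripper's body presses on something with over 40 N, if the wrist force passes 120 N, or if a joint passes its speed limit or range.

## Working session

There is one attempt and no reset: what is moved stays moved. The work goes in short steps, Python scripts to look and compute and a tool call to move; the robot and the scene stay as the last step left them, time stands still between calls to the robot, and variables do not carry over. Pictures are saved under pics/ and viewed, at most 10 in all, crops included, and the job is handed in when it is done.

Besides the shell and the picture viewer there is one more tool, called after "Request:" as name([rows], argument=value, ...), one row to a line, values as JSON. servo_tool: Moves the arm, as the interface text tells. Its arguments: {"type":"object","properties":{"targets":{"type":"array"},"gripper":{"type":"number"}},"required":["targets"]}

```bash
mkdir -p pics
cat > h.py <<'E'
import numpy as np, cv2
from rig import bot, viewer, ticket
def snap(n,f=None):
    c=viewer.capture(n)
    if f: cv2.imwrite('pics/'+f,c['color'][:,:,::-1])
    return c
def ray(c,uv):
    K=np.array(c['camera_matrix']);d=np.linalg.inv(K)@[uv[0],uv[1],1.];p=d[:2];q=p.copy()
    for _ in range(30): q=p/(1+c['k1']*(q@q))
    R=np.array(c['R']);t=np.array(c['t']);return -R.T@t, R.T@np.array([q[0],q[1],1])
def onz(c,uv,z):
    o,d=ray(c,uv);return o+d*(z-o[2])/d[2]
def tri(c1,u1,c2,u2):
    o1,d1=ray(c1,u1);o2,d2=ray(c2,u2)
    s=np.linalg.lstsq(np.c_[d1,-d2],o2-o1,rcond=None)[0]
    a=o1+s[0]*d1;b=o2+s[1]*d2;return (a+b)/2,np.linalg.norm(a-b)
def proj(c,X):
    p=np.array(c['R'])@X+np.array(c['t']);q=p[:2]/p[2];q=q*(1+c['k1']*(q@q));K=np.array(c['camera_matrix']);return K[:2,:2]@q+K[:2,2]
E
python3 - <<'E'
from h import *
np.set_printoptions(precision=3,suppress=True)
a=snap('scene')['color'];b=snap('side')['color']
c=snap('wrist','wr.png')
for n,i in(('sc',a),('si',b)): cv2.imwrite(f'pics/{n}.png',cv2.resize(i[:,:,::-1],(800,600),interpolation=cv2.INTER_CUBIC))
print(bot.read_state()); print(bot.grip_point_offset)
E
```

```text
{'time_s': 0.15, 'joint_positions': array([-80.819,  30.266,  82.138,  -0.   ,  67.69 , -10.227]), 'qvel': array([ 0.043, -0.148, -0.324, -0.01 , -0.001,  0.036]), 'tau': array([  0.001, -44.043, -17.684,   0.063,   0.055,  -0.   ]), 'position': array([ 0.208, -0.589,  0.185]), 'tcp_rot': array([[ 0.943,  0.332, -0.   ],
       [ 0.332, -0.943,  0.002],
       [ 0.   , -0.002, -1.   ]]), 'force': array([-0.505, -0.573, -0.178]), 'moment': array([ 0.07 , -0.052, -0.025]), 'grasp_force': 0.0, 'opening': 0.9996260991849117}
0.0187
```

View pics/sc.png

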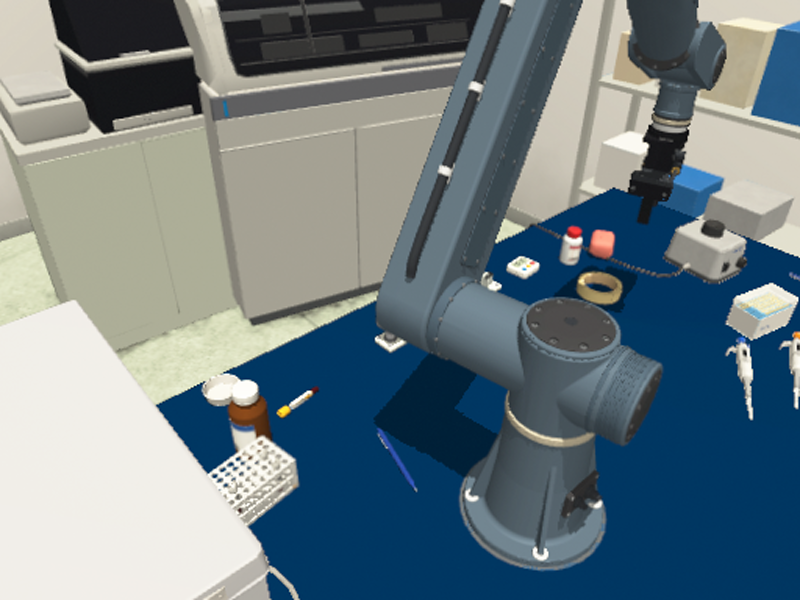

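View pics/si.png

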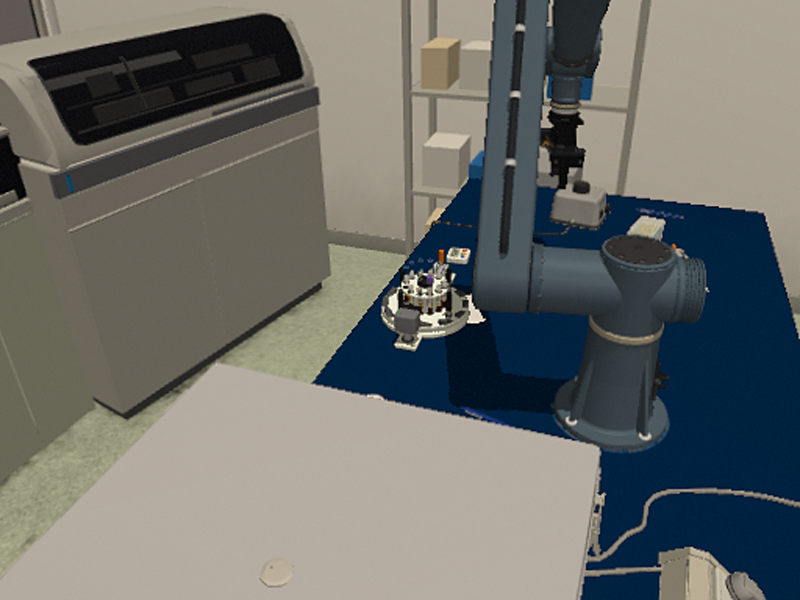

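The scene view has the arm hiding the carousel. The side view (800 px scale) shows the carousel near (425,305), the reader at (408,322), the orange lever at (442,256) and the purple cap at about (430,280).

Run:
```python
from h import *
np.set_printoptions(precision=3,suppress=True)
c=snap('side')
i=c['color'];h=cv2.cvtColor(i,cv2.COLOR_RGB2HSV)
s=.64
for n,uv,z in(('lever',(442,250),.098),('cap',(430,279),.124),('deck',(426,300),.028),('readerfoot',(404,345),.014)):
    print(n,onz(c,np.array(uv)*s,z))
cr=i[140:240,220:330][:,:,::-1]
cv2.imwrite('pics/cr.png',cv2.resize(cr,None,fx=6,fy=6,interpolation=cv2.INTER_CUBIC))
print('cam',-np.array(c['R']).T@c['t'])
w=viewer.capture('wrist');print(w['camera_matrix'],w['k1'],'wcam',-np.array(w['R']).T@w['t'],w['R'])
```

```text
lever [ 0.441 -0.364  0.098]
cap [ 0.41  -0.172  0.124]
deck [ 0.441 -0.237  0.028]
readerfoot [ 0.434 -0.067  0.014]
cam [0.025 1.03  0.828]
[[265.159   0.    253.913]
 [  0.    265.159 189.29 ]
 [  0.      0.      1.   ]] -0.038744307343803464 wcam [ 0.271 -0.567  0.384] [[ 0.332 -0.943 -0.001]
 [-0.914 -0.322  0.248]
 [-0.234 -0.081 -0.969]]
```

View pics/cr.png

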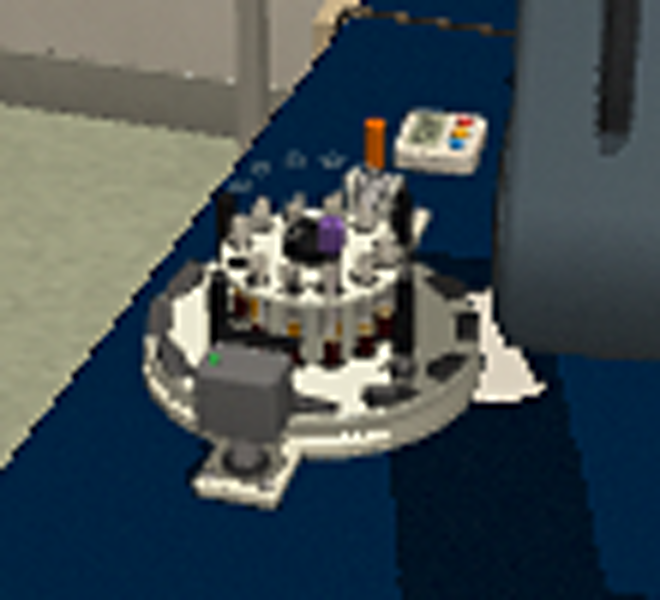

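View pics/wr.png

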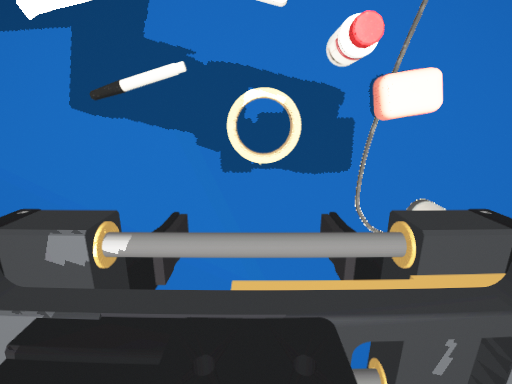

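The crop shows the reader toward the camera (world +y) and the pawl lever away from it (world −y). The stand axis is near (0.44,−0.23) with small yaw. The wrist view shows only unrelated bench items. I'll move the wrist camera over the carousel, with tool x toward world +y.

Request:
servo_tool([
  {"offset":[0.1,-0.06,-0.115],"dr":[0,0,-20]},
  {"offset":[0.31,-0.197,-0.115],"dr":[0,0,-70.6]},
  {"offset":[0.31,-0.197,-0.115],"dr":[0,0,-70.6]},
  {"offset":[0.31,-0.197,-0.115],"dr":[0,0,-70.6]},
  {"offset":[0.31,-0.197,-0.115],"dr":[0,0,-70.6]},
  {"offset":[0.31,-0.197,-0.115],"dr":[0,0,-70.6]},
  {"offset":[0.31,-0.197,-0.115],"dr":[0,0,-70.6]},
  {"offset":[0.31,-0.197,-0.115],"dr":[0,0,-70.6]},
  {"offset":[0.31,-0.197,-0.115],"dr":[0,0,-70.6]},
  {"offset":[0.31,-0.197,-0.115],"dr":[0,0,-70.6]},
  {"offset":[0.31,-0.197,-0.115],"dr":[0,0,-70.6]},
  {"offset":[0.31,-0.197,-0.115],"dr":[0,0,-70.6]},
  {"offset":[0.31,-0.197,-0.115],"dr":[0,0,-70.6]},
  {"offset":[0.31,-0.197,-0.115],"dr":[0,0,-70.6]},
], gripper=1)

```text
time_s: 1.42
position: [0.4337, -0.3015, 0.2997]
tcp_rot: [[0.003, 1.0, -0.001], [1.0, -0.003, 0.0], [0.0, -0.001, -1.0]]
force: [0.1, 0.4, -0.4]
opening: 0.04
grasp_force: 0.0
```

Run:
```python
from h import *
np.set_printoptions(precision=3,suppress=True)
c=snap('wrist','w2.png');s=bot.read_state();print(s['time_s'],s['position'],s['tcp_rot'])
```

```text
1.4667 [ 0.434 -0.302  0.3  ] [[ 0.003  1.    -0.001]
 [ 1.    -0.003  0.001]
 [ 0.001 -0.001 -1.   ]]
```

View pics/w2.png

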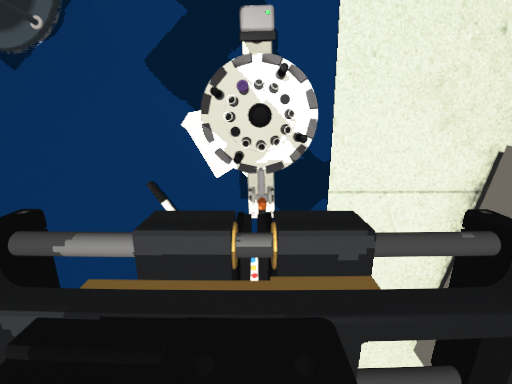

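The view shows the whole carousel: hub at (260,115), purple cap at (243,86), posts at (283,70), (217,92), (239,158) and (300,138). The orange lever top is at (262,204) and the reader at (258,18).

```bash
cat > m.py <<'E'
from h import *
np.set_printoptions(precision=4,suppress=True)
def blob(m,near=None,rad=14):
    n,l,st,ce=cv2.connectedComponentsWithStats(m.astype(np.uint8))
    k=[j for j in range(1,n) if st[j,4]>3 and (near is None or np.hypot(*(ce[j]-near))<rad)]
    if not k: return None
    j=max(k,key=lambda j:st[j,4]);return ce[j]
def look():
    c=snap('wrist');h=cv2.cvtColor(c['color'],cv2.COLOR_RGB2HSV);H,S,V=cv2.split(h)
    pu=blob((H>125)&(H<160)&(S>80)&(V>30)); org=blob((H>3)&(H<20)&(S>170)&(V>100))
    return c,h,pu,org
E
python3 - <<'E'
from m import *
c,h,pu,org=look();H,S,V=cv2.split(h)
print('pu',pu,onz(c,pu,.124),'or',org,onz(c,org,.098))
dark=(V<45)
P=[]
for n in((283,70),(217,92),(239,158),(300,138)):
    b=blob(dark,n); P.append(onz(c,n,.088)); print(n,b, None if b is None else onz(c,b,.088))
b=blob(dark,(260,115));print('hub',b)
# deck rim: white region incl. tongue -> rays onto z=.028, fit circle
g=((S<70)&(V>60)).astype(np.uint8)
rim=[]
for a in np.deg2rad(np.arange(0,360,3)):
    if abs(np.cos(a))<.35: continue
    for r in np.arange(75,45,-.25):
        x,y=260+r*np.cos(a),115+r*np.sin(a)
        if H[int(round(y)),int(round(x))]<95 or S[int(round(y)),int(round(x))]<90: rim.append(onz(c,(x,y),.014));break
rim=np.array(rim)
w=np.ones(len(rim),bool)
for _ in range(8):
    s=np.linalg.lstsq(np.c_[2*rim[w,:2],np.ones(w.sum())],(rim[w,:2]**2).sum(1),rcond=None)[0];r=np.sqrt(s[2]+s[:2]@s[:2]);e=np.hypot(*(rim[:,:2]-s[:2]).T)-r;w=abs(e)<.0025
print('rim',s[:2],r,w.sum(),len(w))
for uv,z in(((258,18),.085),((258,36),.085)):print(onz(c,uv,z))
cr=c['color'][0:215,170:350][:,:,::-1]
cv2.imwrite('pics/cr2.png',cv2.resize(cr,None,fx=2.75,fy=2.75,interpolation=cv2.INTER_CUBIC))
E
```

```text
pu [242.2165  85.7216] [ 0.4182 -0.1874  0.124 ] or [261.8553 203.6184] [ 0.4459 -0.3604  0.098 ]
(283, 70) [282.2698  71.    ] [ 0.475  -0.1627  0.088 ]
(217, 92) [216.      92.3718] [ 0.3779 -0.1919  0.088 ]
(239, 158) [237.7903 157.4677] [ 0.4084 -0.2883  0.088 ]
(300, 138) [300.597  137.4925] [ 0.505  -0.2579  0.088 ]
hub [259.4851 114.8657]
rim [ 0.439  -0.2381] 0.11665783368677471 30 94
[ 0.4399 -0.0919  0.085 ]
[ 0.4399 -0.1152  0.085 ]
```

View pics/cr2.png

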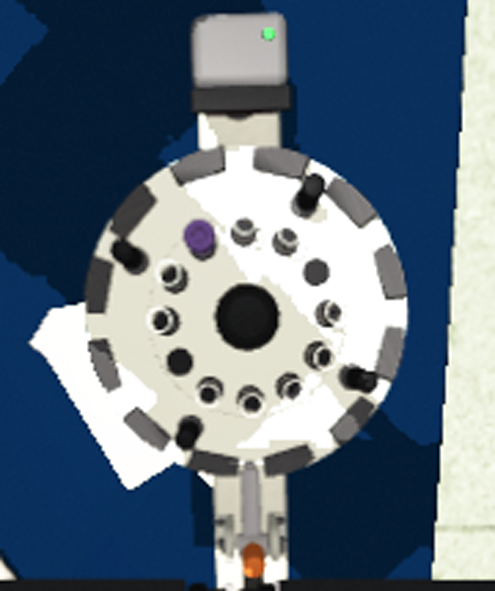

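Axis is about (0.4416,−0.225) with yaw about +1.4°, and the carousel angle is about 0.54. I'll lower the shut fingers inside the lever.

Request:
servo_tool([
  {"offset":[-0.036,0.011,0.02],"dr":[0,0,0]},
  {"offset":[-0.036,0.011,0.06],"dr":[0,0,0]},
  {"offset":[-0.036,0.011,0.1],"dr":[0,0,0]},
  {"offset":[-0.036,0.011,0.14],"dr":[0,0,0]},
  {"offset":[-0.036,0.011,0.17],"dr":[0,0,0]},
  {"offset":[-0.036,0.011,0.2],"dr":[0,0,0]},
  {"offset":[-0.036,0.011,0.22],"dr":[0,0,0]},
  {"offset":[-0.036,0.011,0.225],"dr":[0,0,0]},
  {"offset":[-0.036,0.011,0.225],"dr":[0,0,0]},
])

```text
time_s: 2.27
position: [0.4442, -0.3364, 0.0736]
tcp_rot: [[0.002, 1.0, -0.003], [1.0, -0.002, 0.003], [0.003, -0.003, -1.0]]
force: [-0.1, 0.5, -0.2]
opening: 0.008
grasp_force: 0.0
```

Run:
```python
from h import *
c=snap('wrist','w3.png');i=snap('side')['color'][140:240,220:330][:,:,::-1]
a=cv2.imread('pics/w3.png');a[0:300,0:330]=cv2.resize(i,(330,300))
cv2.imwrite('pics/w3c.png',a)
```

```text
(no output)
```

View pics/w3c.png

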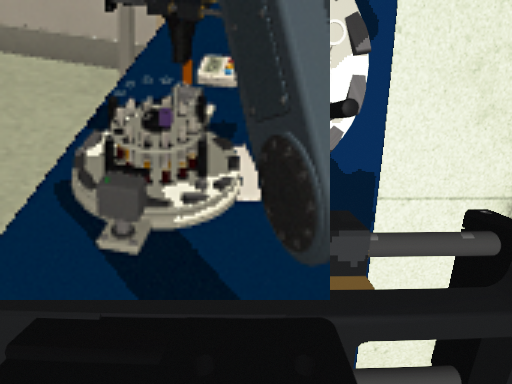

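The inset (side view) shows the fingertips just in front of the orange lever, on its inner side. Next I push outward.

Request:
servo_tool([
  {"offset":[-0.005,0,0],"dr":[0,0,0]},
  {"offset":[-0.01,0,0],"dr":[0,0,0]},
  {"offset":[-0.015,0,0],"dr":[0,0,0]},
  {"offset":[-0.02,0,0],"dr":[0,0,0]},
  {"offset":[-0.025,0,0],"dr":[0,0,0]},
  {"offset":[-0.03,0,0],"dr":[0,0,0]},
  {"offset":[-0.035,0,0],"dr":[0,0,0]},
  {"offset":[-0.04,0,0],"dr":[0,0,0]},
  {"offset":[-0.045,0,0],"dr":[0,0,0]},
  {"offset":[-0.05,0,0],"dr":[0,0,0]},
  {"offset":[-0.05,0,0],"dr":[0,0,0]},
])

```text
time_s: 3.28
position: [0.4459, -0.388, 0.0754]
tcp_rot: [[0.0, 1.0, 0.001], [1.0, -0.0, -0.001], [-0.001, 0.001, -1.0]]
force: [-1.1, -0.0, -0.3]
opening: 0.002
grasp_force: 0.0
```

Request:
servo_tool([
  {"offset":[0,0,-0.01],"dr":[0,0,0]},
  {"offset":[0,0,-0.025],"dr":[0,0,0]},
  {"offset":[0,0,-0.05],"dr":[0,0,0]},
  {"offset":[0,0,-0.09],"dr":[0,0,0]},
  {"offset":[0,0,-0.13],"dr":[0,0,0]},
  {"offset":[0.035,-0.01,-0.17],"dr":[0,0,0]},
  {"offset":[0.07,-0.01,-0.21],"dr":[0,0,0]},
  {"offset":[0.085,-0.01,-0.225],"dr":[0,0,0]},
  {"offset":[0.085,-0.01,-0.225],"dr":[0,0,0]},
])

```text
time_s: 4.03
position: [0.4372, -0.2987, 0.3073]
tcp_rot: [[-0.003, 1.0, 0.008], [1.0, 0.003, -0.005], [-0.005, 0.008, -1.0]]
force: [-1.1, -0.6, 0.0]
opening: 0.009
grasp_force: 0.0
```

Run:
```python
from m import *
c,h,pu,org=look();print(bot.read_state()['position'],'pu',onz(c,pu,.124),'or',org, None if org is None else onz(c,org,.052))
s=snap('side')['color'][140:240,220:330][:,:,::-1]
a=np.zeros((330,810,3),np.uint8)
a[:300,:330]=cv2.resize(s,(330,300)); a[:330,340:340+460]=cv2.resize(c['color'][0:215,110:410][:,:,::-1],(460,330))
cv2.imwrite('pics/w4.png',a[:,:800])
```

```text
[ 0.4369 -0.3     0.3053] pu [ 0.4184 -0.1872  0.124 ] or [258.0405 203.1216] [ 0.4468 -0.375   0.052 ]
```

View pics/w4.png

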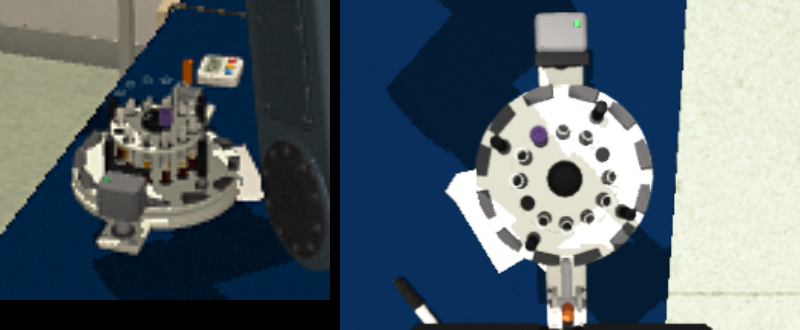

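The picture shows the pawl still down: the lever is upright at (187,70) in the inset and (567,312) on the right. The push didn't tip it past half-way, so I'll repeat it, going farther outward and tracking the lever's orange pixels.

Request:
servo_tool([
  {"offset":[-0.038,0.0085,0.02],"dr":[0,0,0]},
  {"offset":[-0.038,0.0085,0.06],"dr":[0,0,0]},
  {"offset":[-0.038,0.0085,0.1],"dr":[0,0,0]},
  {"offset":[-0.038,0.0085,0.14],"dr":[0,0,0]},
  {"offset":[-0.038,0.0085,0.17],"dr":[0,0,0]},
  {"offset":[-0.038,0.0085,0.2],"dr":[0,0,0]},
  {"offset":[-0.038,0.0085,0.22],"dr":[0,0,0]},
  {"offset":[-0.038,0.0085,0.225],"dr":[0,0,0]},
  {"offset":[-0.045,0.0085,0.227],"dr":[0,0,0]},
  {"offset":[-0.05,0.0085,0.229],"dr":[0,0,0]},
  {"offset":[-0.055,0.0085,0.23],"dr":[0,0,0]},
  {"offset":[-0.06,0.0085,0.231],"dr":[0,0,0]},
  {"offset":[-0.065,0.0085,0.232],"dr":[0,0,0]},
  {"offset":[-0.07,0.0085,0.233],"dr":[0,0,0]},
  {"offset":[-0.07,0.0085,0.233],"dr":[0,0,0]},
])

```text
time_s: 5.38
position: [0.4446, -0.3734, 0.068]
tcp_rot: [[0.001, 1.0, 0.001], [1.0, -0.001, -0.002], [-0.002, 0.001, -1.0]]
force: [-0.4, 0.6, 0.2]
opening: 0.008
grasp_force: 0.0
```

```bash
cat > o.py <<'E'
from m import *
def org():
    c=snap('side');H,S,V=cv2.split(cv2.cvtColor(c['color'],cv2.COLOR_RGB2HSV))
    m=((H>3)&(H<20)&(S>150)&(V>80));m[:,:270]=0;m[:140]=0;m[200:]=0;m[:,310:]=0
    y,x=np.nonzero(m);return c,len(x),(x.min(),x.max(),y.min(),y.max()) if len(x) else None
E
python3 - <<'E'
from o import *
c,n,b=org();print(n,b,bot.read_state()['position'])
for th in(0,.5,.8,1.1,1.4,1.75):
    print(th,proj(c,np.array([.445,-.365-.046*np.sin(th),.052+.046*np.cos(th)])))
cv2.imwrite('pics/w5.png',cv2.resize(c['color'][140:240,220:330][:,:,::-1],None,fx=6,fy=6,interpolation=cv2.INTER_CUBIC))
E
```

```text
29 (np.int64(276), np.int64(296), np.int64(160), np.int64(195)) [ 0.4444 -0.3725  0.0678]
0 [281.9634 159.7745]
0.5 [283.6174 158.6464]
0.8 [284.4051 159.3666]
1.1 [284.9558 161.0472]
1.4 [285.2273 163.5241]
1.75 [285.1681 167.1216]
```

Request:
servo_tool([
  {"offset":[-0.005,0.001,0],"dr":[0,0,0]},
  {"offset":[-0.01,0.001,0],"dr":[0,0,0]},
  {"offset":[-0.015,0.001,0],"dr":[0,0,0]},
  {"offset":[-0.02,0.001,0],"dr":[0,0,0]},
  {"offset":[-0.025,0.001,0],"dr":[0,0,0]},
  {"offset":[-0.03,0.001,0],"dr":[0,0,0]},
  {"offset":[-0.035,0.001,-0.001],"dr":[0,0,0]},
  {"offset":[-0.04,0.001,-0.002],"dr":[0,0,0]},
  {"offset":[-0.045,0.001,-0.003],"dr":[0,0,0]},
  {"offset":[-0.05,0.001,-0.004],"dr":[0,0,0]},
  {"offset":[-0.055,0.001,-0.005],"dr":[0,0,0]},
  {"offset":[-0.055,0.001,-0.005],"dr":[0,0,0]},
  {"offset":[-0.055,0.001,-0.005],"dr":[0,0,0]},
])

```text
time_s: 6.52
position: [0.4452, -0.4269, 0.0724]
tcp_rot: [[0.0, 1.0, 0.0], [1.0, -0.0, -0.0], [-0.0, 0.0, -1.0]]
force: [0.1, -0.2, 0.6]
opening: 0.002
grasp_force: 0.0
```

Request:
servo_tool([
  {"offset":[0,0,-0.015],"dr":[0,0,0]},
  {"offset":[0,0,-0.04],"dr":[0,0,0]},
  {"offset":[0,0,-0.08],"dr":[0,0,0]},
  {"offset":[0,0,-0.12],"dr":[0,0,0]},
  {"offset":[0,0,-0.16],"dr":[0,0,0]},
  {"offset":[0,0,-0.2],"dr":[0,0,0]},
  {"offset":[0,0,-0.22],"dr":[0,0,0]},
  {"offset":[0,0,-0.22],"dr":[0,0,0]},
  {"offset":[0,0,-0.22],"dr":[0,0,0]},
])

```text
time_s: 7.27
position: [0.4455, -0.4266, 0.2937]
tcp_rot: [[-0.001, 1.0, 0.002], [1.0, 0.001, -0.002], [-0.002, 0.002, -1.0]]
force: [-0.4, 0.8, -1.0]
opening: 0.004
grasp_force: 0.0
```

Run:
```python
from m import *
c,h,pu,o=look();print(bot.read_state()['position'],pu,'pu',None if pu is None else onz(c,pu,.124),'or',o, None if o is None else (onz(c,o,.098),onz(c,o,.052)))
cv2.imwrite('pics/w6.png',cv2.resize(c['color'][0:215,150:370][:,:,::-1],None,fx=2.7,fy=2.7,interpolation=cv2.INTER_CUBIC))
```

```text
[ 0.4447 -0.4257  0.2917] None pu None or [254.1833 124.8167] (array([ 0.4462, -0.3642,  0.098 ]), array([ 0.4463, -0.3649,  0.052 ]))
```

View pics/w6.png

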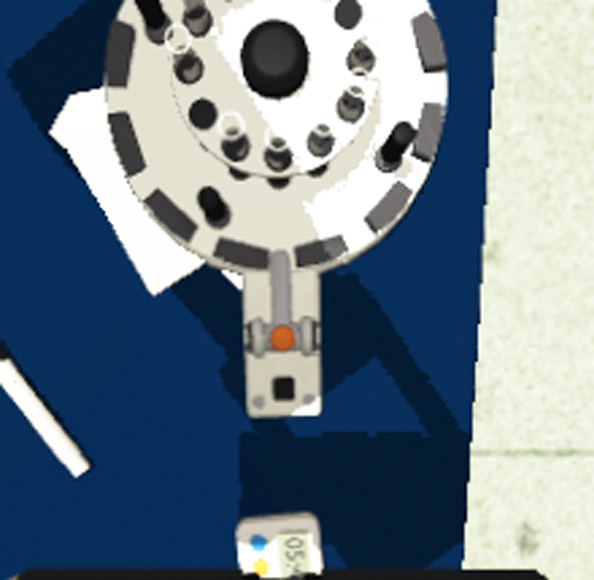

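The picture shows the pawl still down, lever upright at (282,338), and nothing else disturbed. I'll check where the fingertips really were in the saved mid-push side image.

Run:
```python
from h import *
c=viewer.capture('side')
print(proj(c,np.array([.4444,-.3725,.068])),proj(c,np.array([.445,-.365,.098])),proj(c,np.array([.445,-.365,.052])),proj(c,np.array([.4447,-.4257,.2917])))
def asc(i,x0,x1,y0,y1):
    h=cv2.cvtColor(i,cv2.COLOR_BGR2HSV)
    for y in range(y0,y1):
        print(y,''.join('o' if 3<p[0]<20 and p[1]>150 and p[2]>80 else '#' if p[2]<55 else 'b' if 95<p[0]<125 and p[1]>120 else '.' for p in h[y,x0:x1]))
i=np.zeros((384,512,3),np.uint8);i[140:240,220:330]=cv2.resize(cv2.imread('pics/w5.png'),(110,100),interpolation=cv2.INTER_AREA)
asc(i,262,312,142,190)
print('now');asc(c['color'][:,:,::-1].copy(),262,312,90,180)
```

```text
[282.6041509 165.9030861] [281.96341796 159.77452884] [281.84838685 170.39422111] [287.29130759 106.29169619]
142 ..........##################...############..####.
143 ..............#.############.##.#################.
144 ..............#b#############bb##################.
145 ..............#bb##########bbbbb#############.###.
146 .............#bbb##########bbbbb#############.####
147 .............bbbb#########bbbbbb##################
148 ............bbbbb#########bbbbbb##############.###
149 ...........#bbbbb#########bbbbbb##############.###
150 ..........#bbbbbbb########bbbbbbb#############.###
151 ..........bbbbbbbb#######bbbbbbbb#############.###
152 .........bbbbbbbbb#######bbbbbbbb#################
153 ........#bbbbbbbbb#######bbbbbbbb#################
154 .......#bbbbbbbbbb#######bbbbbbbb##############.##
155 .......bbbbbbbbbbb#######bbbbbbbbb#############.##
156 ......bbbbbbbbbbbb#######bbbbbbbbb################
157 .....bbbbbbbbbbbbb#######bbbbbbbbb##############.#
158 ....#bbbbbbbbbbbbb######bb.........#############.#
159 ...#bbbbbbbbbbbbbbbb#b#bb..........#############.#

[... 5893 characters left out ...]
##...##..ooo#...............b###########
168 .#.#############......#####..........bb###########
169 ###############..........############bb###########
170 ###############..........###########bbb###########
171 ##b###########...........##########bbbb###########
172 ##bbb##..####...........###########bbbbb##########
173 #..bbb...bb#...#........##########bbbbb###########
174 ...#b......#............##########bbbbbb##########
175 ...#...................####...###bbbbbbb##########
176 ........#..............####...bbbbbbbbbb##########
177 .......####............####..##bbbbbbbbb##########
178 ......#.###......#......###..##bbbbbbbbb##########
179 ........###.............###.###bbbbbbbbb##########
```

Mid-push, the fingertips appear about 30 mm higher than the reported TCP, above the lever top, so the push never touched it. I'll compare this with the open-finger picture from the start.

```bash
cat > a.py <<'E'
from h import *
def asc(i,x0,x1,y0,y1):
    h=cv2.cvtColor(i,cv2.COLOR_BGR2HSV)
    for y in range(y0,y1):
        print(y,''.join('o' if 3<p[0]<20 and p[1]>150 and p[2]>80 else '#' if p[2]<55 else 'b' if 95<p[0]<125 and p[1]>120 else '.' for p in h[y,x0:x1]))
E
python3 - <<'E'
from a import *
c=viewer.capture('side')
p=proj(c,np.array([.208,-.589,.185]));print(p)
asc(cv2.resize(cv2.imread('pics/si.png'),(512,384),interpolation=cv2.INTER_AREA),340,385,100,130)
d=viewer.capture('scene');p=proj(d,np.array([.208,-.589,.185]));print(p)
asc(cv2.resize(cv2.imread('pics/sc.png'),(512,384),interpolation=cv2.INTER_AREA),395,440,115,152)
E
```

```text
[355.03567066 124.73243571]
100 ............######################...........
101 ............######################...........
102 ............######################...........
103 .............##################.#............
104 .............####################............
105 .............####################............
106 .............####################............
107 .............###########.......#.............
108 .............###########.....................
109 .............###########.....................
110 .............###########.....................
111 ............###########......................
112 ............##...######......................
113 ..................#####......................
114 ..................#####......................
115 ..................#####......................
116 ..................#####......................
117 ..................#####.....########.........
118 .................#####......#########........
119 .................#####.....##########........
120 ....bbbbbbbb....######.....##########........
121 ....bbbbbbbbbbbbb.
[... 1605 characters left out ...]

138 bbbbbbbbbbbbbb#######bbbbbbbbbbbbbbbbbbbbbbbb
139 bbbbbbbbbbbbb########bbbbbbbbbbbbbbbbbbbbbbbb
140 bbbbbbbbbbbbb#######bbbbbbbbbbbbbbbbbbbbbbbbb
141 bbbbbbbbbbbbb#######bbbbbbbbbbbbbbbbbbbbbbbbb
142 bbbbbbbbbbbbbb######bbbbbbbbbbbbbbbbbbbbbbbbb
143 bbbbbbbbbbbbbbbbbb#bbbbbbbbbbbbbbbbbbbbbbbb..
144 bbbbbbbbbbbbbbbbbbbbbbbbbbbbbbbbbbbbbbbb.....
145 bbbbbbbbbbbbbbbbbbbbbbbbbbbbbbbbbbbbbb.......
146 bbbbbbbbbbbbbbbbbbbbbbbbbbbbbbbbbbbbb........
147 bbbbbbbbbbbbbbbbbbbbbbbbbbbbbbbbbbbbb........
148 bbbbbbbbbbbbbbbbbbbbbbbbbbbbbbbbbbbbb........
149 bbbbbbbbbbbbbbbbbbbbbbbbbbbbbbbbbbbb.........
150 bbbbbbbbbbbbbbbbbbbbbbbbbbbbbbbbbbbb.........
151 bbbbbbbbbbbbbbbbbbbbbbbbbbbbbbbbbbb..........
```

Request:
servo_tool([
  {"offset":[0,0,0],"dr":[0,0,0]},
  {"offset":[0,0,0],"dr":[0,0,0]},
  {"offset":[0,0,0],"dr":[0,0,0]},
  {"offset":[0,0,0],"dr":[0,0,0]},
  {"offset":[0,0,0],"dr":[0,0,0]},
  {"offset":[0,0,0],"dr":[0,0,0]},
], gripper=0.6)

```text
time_s: 7.97
position: [0.4452, -0.4266, 0.2923]
tcp_rot: [[-0.0, 1.0, -0.0], [1.0, 0.0, 0.0], [0.0, -0.0, -1.0]]
force: [-0.8, -0.9, 0.3]
opening: 0.196
grasp_force: 0.0
```

Run:
```python
from a import *
c=viewer.capture('side');s=bot.read_state();print(s['position'],s['opening'],proj(c,s['position']))
asc(c['color'][:,:,::-1].copy(),270,312,80,112)
```

```text
[ 0.44517907 -0.426634    0.29235549] 0.2023270482506596 [287.24110271 106.03019728]
80 ...........####......###############......
81 ...........####......###############......
82 ...........#####.....################.....
83 ............####.....############.###.....
84 ............####.....############.###.....
85 ............####....#############.###.....
86 ............####....#############.###.....
87 ............####....#################.....
88 .............###....#################.....
89 .............###....#################.....
90 .............###....#################.....
91 .............###....##############.###....
92 .............###....##############.###....
93 .............###....##############.###....
94 .............###....##################....
95 .............####...##################....
96 .............###....##################....
97 ....................##.###############....
98 .......................################...
99 ........................###############...
100 ........................###########.###...
101 ........................###########.###...
102 ........................###########.###...
103 ........................###########.###...
104 ........................###############...
105 ........................###############...
106 ........................################..
107 ........................################..
108 .........................###########.###..
109 .........................##########..###..
110 .........................##########.####..
111 .........................##########.####..
```

Run:
```python
from h import *
c=viewer.capture('side');i=c['color']
for y in range(90,114): print(y,[tuple(int(v) for v in i[y,x]) for x in range(280,292,2)])
```

```text
90 [(207, 195, 174), (211, 199, 177), (21, 18, 19), (76, 72, 63), (210, 199, 178), (3, 4, 6)]
91 [(206, 193, 174), (210, 198, 177), (17, 18, 18), (76, 72, 62), (211, 199, 178), (8, 6, 10)]
92 [(206, 194, 173), (210, 198, 178), (15, 16, 18), (75, 70, 63), (211, 198, 178), (9, 8, 10)]
93 [(209, 198, 176), (212, 202, 179), (16, 15, 17), (75, 70, 63), (212, 201, 179), (10, 10, 13)]
94 [(159, 156, 144), (172, 168, 155), (21, 20, 20), (75, 71, 64), (213, 201, 180), (12, 12, 12)]
95 [(142, 137, 126), (145, 142, 130), (14, 13, 16), (52, 51, 45), (161, 155, 142), (10, 11, 11)]
96 [(147, 138, 123), (146, 139, 125), (9, 9, 9), (134, 127, 113), (145, 139, 126), (9, 8, 12)]
97 [(147, 139, 125), (149, 141, 127), (136, 127, 114), (152, 144, 130), (151, 142, 127), (1, 0, 5)]
98 [(148, 140, 126), (147, 139, 125), (151, 143, 129), (149, 141, 126), (148, 140, 125), (132, 125, 112)]
99 [(148, 139, 126), (148, 140, 124), (148, 140, 125), (147, 139, 124), (148, 140, 126), (149, 141, 126)]
100 [(147, 139, 125), (147, 139, 124), (148, 139, 125), (147, 140, 126), (146, 139, 124), (148, 140, 125)]
101 [(149, 
[... 679 characters left out ...]
, 127), (147, 139, 124), (148, 140, 125), (148, 140, 125)]
108 [(148, 139, 125), (147, 138, 124), (149, 140, 126), (148, 139, 125), (147, 139, 124), (148, 141, 126)]
109 [(148, 139, 125), (147, 140, 126), (147, 140, 125), (147, 139, 124), (148, 140, 126), (148, 139, 125)]
110 [(148, 139, 125), (148, 139, 126), (148, 140, 125), (147, 139, 124), (148, 141, 126), (147, 139, 125)]
111 [(146, 138, 124), (147, 140, 126), (147, 140, 125), (147, 139, 125), (148, 140, 126), (148, 141, 126)]
112 [(148, 140, 125), (147, 140, 124), (146, 138, 125), (148, 139, 126), (148, 139, 125), (149, 141, 126)]
113 [(147, 139, 125), (148, 140, 126), (147, 138, 124), (148, 140, 125), (148, 140, 125), (148, 140, 125)]
```

Run:
```python
from h import *
c=viewer.capture('side');d=viewer.capture('scene')
for z in (.29,.30,.31,.32,.33,.34): print(z,proj(c,np.array([.445,-.4266,z])))
for z in (.185,.195,.205,.215,.225):
  X=np.array([.208,-.589,z]);y=np.array([.332,-.943,0])*.05
  print(z,proj(c,X+y),proj(c,X-y),proj(d,X+y),proj(d,X-y))
```

```text
0.29 [287.2754607  106.64066229]
0.3 [287.31472819 104.07649699]
0.31 [287.3540758 101.4975168]
0.32 [287.39350185  98.90364268]
0.33 [287.43300459  96.29479605]
0.34 [287.47258221  93.67089873]
0.185 [352.70461303 120.16151544] [357.48688168 129.54528473] [413.58876944 140.14586473] [407.59723149 152.50754167]
0.195 [352.91865692 117.87354223] [357.72778225 127.16239707] [414.28679062 137.47462602] [408.31483688 149.73003292]
0.205 [353.13341427 115.57343288] [357.96955847 124.76605184] [414.98975585 134.78140103] [409.03792216 146.92805595]
0.215 [353.34888326 113.26112611] [358.21220878 122.35617464] [415.69770305 132.06596252] [409.76653442 144.1013363 ]
0.225 [353.56506194 110.93656087] [358.45573141 119.93269125] [416.41067012 129.32808113] [410.50072084 141.24959658]
```

The fingertips really sit about 35 mm above the reported TCP: both fixed cameras and both poses agree. From here on I command TCP z = tip z − 0.035.

Request:
servo_tool([
  {"offset":[0.04,0,0],"dr":[0,0,0]},
  {"offset":[0.08,0,0.02],"dr":[0,0,0]},
  {"offset":[0.089,0,0.05],"dr":[0,0,0]},
  {"offset":[0.089,0,0.09],"dr":[0,0,0]},
  {"offset":[0.089,0,0.13],"dr":[0,0,0]},
  {"offset":[0.089,0,0.16],"dr":[0,0,0]},
  {"offset":[0.089,0,0.18],"dr":[0,0,0]},
  {"offset":[0.089,0,0.2],"dr":[0,0,0]},
  {"offset":[0.089,0,0.215],"dr":[0,0,0]},
  {"offset":[0.089,0,0.23],"dr":[0,0,0]},
  {"offset":[0.089,0,0.24],"dr":[0,0,0]},
  {"offset":[0.089,0,0.247],"dr":[0,0,0]},
  {"offset":[0.089,0,0.247],"dr":[0,0,0]},
], gripper=1)

```text
time_s: 9.25
position: [0.4447, -0.3371, 0.0442]
tcp_rot: [[-0.0, 1.0, -0.001], [1.0, 0.0, 0.002], [0.002, -0.001, -1.0]]
force: [-0.1, -0.1, 0.6]
opening: 0.008
grasp_force: 0.0
```

Run:
```python
from a import *
c=viewer.capture('side');s=bot.read_state();p=s['position'];print(p,s['force'],proj(c,p+[0,0,.035]))
asc(c['color'][:,:,::-1].copy(),262,302,140,178)
```

```text
[ 0.44507306 -0.33752586  0.04506888] [ 0.04445112  0.19722145 -0.33942668] [279.77640795 167.09674958]
140 ######......############################
141 ########################################
142 ########################################
143 ##.#####################################
144 ##......#..#############################
145 #.......#.......o..#####################
146 ........##......o..........#############
147 ###....##############..........#########
148 ...###.######################.b#########
149 .#####.########.#########.###bb#########
150 .......#######...########.##bbbb########
151 .......#######..#.#######.....##########
152 .......##################.......########
153 ........#bb#b#############bb#b##########
154 .......#bbbbb############bbbbbbbb#######
155 .......bbbbbbb##########bbbbbbbbb#######
156 ......bbbbbbbb#########bbbbbbbbbbb######
157 .....bbbbbbbbb#########bbbbbbbbbb#######
158 ....#bbbbbbbbb#########bbb......#b######
159 ...#bbbbbbbbbb#########bb..........#####
160 ...bbbbbbbbbbbb########bb..........#####
161 ..bbbbbbbbbbbbb########b..........o#####
162 .#bbbbbbbbbbbbb########b.........o.#####
163 #bbbbbbbbbbbbbb########b.........bb#####
164 bbbbbbbbbbbbbbb########..........bb.####
165 bbbbbbbbbbbbbbb########.............####
166 bbbbbb.b.bbb.b.b#######.............####
167 ...bbb.b.bbb...##...#o##............####
168 .b.bbbbbbbbbbbbb..##..bbbb#..........###
169 bbbbbbbbbbbbbbb...........bbbbbbbbbb####
170 bbbbbbbbbbbbbbb..........#bbbbbbbbbb####
171 bbbbbbbbbbbbbb...........#bbbbbbbbbbb###
172 bbbbbbb..bb#b...........###bbbbbbbbbbb##
173 b..bbb...bb#...#........###bbbbbbbbbb###
174 ...#b....###...#........###..bbbbbbbb###
175 ...#...................####...bbbbbbbb##
176 ........##.............###....bbbbbbbbb#
177 .......####............###...bbbbbbbbb##
```

The tips now cover the lever from the inside, with the gripper body about 60 mm above them. Pushing outward.

Request:
servo_tool([
  {"offset":[-0.005,0,0],"dr":[0,0,0]},
  {"offset":[-0.01,0,0],"dr":[0,0,0]},
  {"offset":[-0.014,0,0.001],"dr":[0,0,0]},
  {"offset":[-0.018,0,0.002],"dr":[0,0,0]},
  {"offset":[-0.022,0,0.003],"dr":[0,0,0]},
  {"offset":[-0.026,0,0.004],"dr":[0,0,0]},
  {"offset":[-0.03,0,0.005],"dr":[0,0,0]},
  {"offset":[-0.034,0,0.005],"dr":[0,0,0]},
  {"offset":[-0.038,0,0.005],"dr":[0,0,0]},
  {"offset":[-0.042,0,0.005],"dr":[0,0,0]},
  {"offset":[-0.046,0,0.005],"dr":[0,0,0]},
  {"offset":[-0.049,0,0.005],"dr":[0,0,0]},
  {"offset":[-0.052,0,0.004],"dr":[0,0,0]},
  {"offset":[-0.055,0,0.002],"dr":[0,0,0]},
  {"offset":[-0.058,0,0],"dr":[0,0,0]},
  {"offset":[-0.061,0,-0.003],"dr":[0,0,0]},
  {"offset":[-0.064,0,-0.006],"dr":[0,0,0]},
  {"offset":[-0.066,0,-0.01],"dr":[0,0,0]},
  {"offset":[-0.068,0,-0.02],"dr":[0,0,0]},
  {"offset":[-0.07,0,-0.03],"dr":[0,0,0]},
])

```text
time_s: 10.97
position: [0.445, -0.4075, 0.076]
tcp_rot: [[-0.0, 1.0, -0.0], [1.0, 0.0, 0.001], [0.001, -0.0, -1.0]]
force: [-0.0, 0.2, 0.2]
opening: 0.002
grasp_force: 0.0
```

Request:
servo_tool([
  {"offset":[0,0,-0.02],"dr":[0,0,0]},
  {"offset":[0,0,-0.05],"dr":[0,0,0]},
  {"offset":[0,0,-0.09],"dr":[0,0,0]},
  {"offset":[0,0,-0.13],"dr":[0,0,0]},
  {"offset":[0,0,-0.17],"dr":[0,0,0]},
  {"offset":[0,0,-0.19],"dr":[0,0,0]},
  {"offset":[0,0,-0.19],"dr":[0,0,0]},
  {"offset":[0,0,-0.19],"dr":[0,0,0]},
])

```text
time_s: 11.63
position: [0.4457, -0.4081, 0.2679]
tcp_rot: [[-0.0, 1.0, 0.003], [1.0, 0.0, -0.004], [-0.004, 0.003, -1.0]]
force: [0.1, 1.4, 0.1]
opening: 0.007
grasp_force: 0.0
```

Run:
```python
from a import *
from m import look,blob
c,h,pu,o=look();print(bot.read_state()['position'],'pu',pu,'or',o, None if o is None else onz(c,o,.055))
H,S,V=cv2.split(h);y,x=np.nonzero((H>3)&(H<20)&(S>170)&(V>100)&(np.arange(384)[:,None]<200));print(x.min(),x.max(),y.min(),y.max(),onz(c,(255,y.max()),.055))
c=viewer.capture('side');asc(c['color'][:,:,::-1].copy(),262,302,150,178)
```

```text
[ 0.4448 -0.4071  0.2658] pu None or [254.5    155.8851] [ 0.4471 -0.3935  0.055 ]
251 258 147 165 [ 0.4479 -0.4079  0.055 ]
150 ..........#bbbbbbbbbbbbbbbbbbbbbbbbbb###
151 ..........bbbbbbbbbbbbbbbbbbbbbbbbbbb###
152 .........bbbbbbbbbbbbbbbbbbbbbbbbbbbbb##
153 ........#bbbbbbbbbbbbbbbbbbbbbbbbbbbb###
154 .......#bbbbbbbbbbbbbbbbbbbbbbbbbbbbb###
155 .......bbbbbbbbbbbbbbbbbbbbbbbbbbbbbbb##
156 ......bbbbbbbbbbbbbbbbbbbbbbbbbbbbbbbb##
157 .....bbbbbbbbbbbbbbbbbbbbbbbbbbbbbbbbb##
158 ....#bbbbbbbbbbbbbbbbbbbbb......#bbbbb##
159 ...#bbbbbbbbbbbbbbb...bbb.............##
160 ...bbbbbbbbbbbbbbbb...bbb..............#
161 ..bbbbbbbbbbbbbbbbb...bb...............#
162 .#bbbbbbbbbbb####bb...bb.........o.o...#
163 #bbbbbbb###########...bb.........bb....#
164 bb#################...#..........bb....#
165 ######..#####.#####...b...............b#
166 ######.#.##..#..###...oo..............b#
167 ...###...###...##.....ooo.............b#
168 .#.#############..#...oo.b#..........bb#
169 ###############..........bbbbbbbbbbbbbb#
170 ###############..........############bb#
171 ##############...........###########bbb#
172 #######..####...........############bbbb
173 #..###...###...#...#....###########bbbbb
174 ...##.....##...#........###########bbbbb
175 .......................####...####bbbbbb
176 ........#..............####...####bbbbbb
177 .......####............####..####bbbbbbb
```

The pawl is thrown back: the orange lever now lies outward to y≈−0.408. Its line gives a yaw of about 1.8°. Next I go to the ccw side of the −30° post with tool x pointing radially inward.

Request:
servo_tool([
  {"offset":[0.04,0.022,0],"dr":[0,0,-7]},
  {"offset":[0.08,0.044,0],"dr":[0,0,-14]},
  {"offset":[0.12,0.066,0],"dr":[0,0,-21]},
  {"offset":[0.1655,0.091,0],"dr":[0,0,-28]},
  {"offset":[0.1655,0.091,0],"dr":[0,0,-35]},
  {"offset":[0.1655,0.091,0],"dr":[0,0,-42]},
  {"offset":[0.1655,0.091,0],"dr":[0,0,-47]},
  {"offset":[0.1655,0.091,0],"dr":[0,0,-47]},
  {"offset":[0.1655,0.091,0],"dr":[0,0,-47]},
  {"offset":[0.1655,0.091,0],"dr":[0,0,-47]},
])

```text
time_s: 12.57
position: [0.5354, -0.242, 0.2641]
tcp_rot: [[-0.73, 0.684, -0.002], [0.684, 0.73, 0.002], [0.003, -0.0, -1.0]]
force: [-0.0, 0.4, 0.5]
opening: 0.004
grasp_force: 0.0
```

Run:
```python
from m import *
c,h,pu,o=look();s=bot.read_state();A=np.array([.4416,-.225])
R=s['tcp_rot'];print(s['position'],np.degrees(np.arctan2(R[1,0],R[0,0])),R.T@np.array([*A-s['position'][:2],0]))
print('pu',pu,None if pu is None else onz(c,pu,.124))
x=onz(c,pu,.124)[:2]-A;print(np.hypot(*x),np.degrees(np.arctan2(x[1],x[0]))-90)
cv2.imwrite('pics/w7.png',c['color'][:,:,::-1])
```

```text
[ 0.5356 -0.2422  0.2644] 136.8813461607438 [ 0.0803 -0.0517  0.0002]
pu [221.5809  74.7868] [ 0.4194 -0.1865  0.124 ]
0.0444334574575008 30.024085837004648
```

Request:
servo_tool([
  {"offset":[0,0,0.04],"dr":[0,0,0]},
  {"offset":[0,0,0.08],"dr":[0,0,0]},
  {"offset":[0,0,0.12],"dr":[0,0,0]},
  {"offset":[0,0,0.15],"dr":[0,0,0]},
  {"offset":[0,0,0.18],"dr":[0,0,0]},
  {"offset":[0,0,0.195],"dr":[0,0,0]},
  {"offset":[0,0,0.205],"dr":[0,0,0]},
  {"offset":[0,0,0.214],"dr":[0,0,0]},
  {"offset":[0,0,0.221],"dr":[0,0,0]},
  {"offset":[0,0,0.221],"dr":[0,0,0]},
])

```text
time_s: 13.45
position: [0.5359, -0.2422, 0.0437]
tcp_rot: [[-0.731, 0.682, -0.001], [0.682, 0.731, 0.0], [0.001, -0.0, -1.0]]
force: [-0.3, -0.2, -1.3]
opening: 0.007
grasp_force: 0.0
```

Run:
```python
from m import *
c,h,pu,o=look();s=bot.read_state();A=np.array([.4416,-.225]);print(s['position'],s['force'])
cv2.imwrite('pics/w8.png',c['color'][:,:,::-1])
if pu is not None:
  x=onz(c,pu,.124)[:2]-A;print(pu,np.hypot(*x),np.degrees(np.arctan2(x[1],x[0]))-90)
H,S,V=cv2.split(h)
```

```text
[ 0.5363 -0.2424  0.0445] [-0.358   0.6543  0.5259]
[167.259    5.0663] 0.03692629531259946 20.037851448858675
```

Request:
servo_tool([
  {"offset":[0,-0.006,0],"dr":[0,0,0]},
  {"offset":[0,-0.01,0],"dr":[0,0,0]},
  {"offset":[0,-0.013,0],"dr":[0,0,0]},
  {"offset":[0,-0.016,0],"dr":[0,0,0]},
  {"offset":[0,-0.019,0],"dr":[0,0,0]},
  {"offset":[0,-0.022,0],"dr":[0,0,0]},
  {"offset":[0,-0.025,0],"dr":[0,0,0]},
  {"offset":[0,-0.028,0],"dr":[0,0,0]},
  {"offset":[0,-0.031,0],"dr":[0,0,0]},
  {"offset":[0,-0.034,0],"dr":[0,0,0]},
  {"offset":[0,-0.037,0],"dr":[0,0,0]},
  {"offset":[0,-0.04,0],"dr":[0,0,0]},
  {"offset":[0,-0.042,0],"dr":[0,0,0]},
  {"offset":[0,-0.044,0],"dr":[0,0,0]},
  {"offset":[0,-0.044,0],"dr":[0,0,0]},
])

```text
time_s: 14.75
position: [0.5053, -0.2743, 0.0442]
tcp_rot: [[-0.731, 0.682, -0.001], [0.682, 0.731, 0.001], [0.001, -0.001, -1.0]]
force: [0.2, -1.0, 0.8]
opening: 0.008
grasp_force: 0.0
```

Request:
servo_tool([
  {"offset":[0,0.006,0],"dr":[0,0,0]},
  {"offset":[0,0.012,-0.015],"dr":[0,0,0]},
  {"offset":[0,0.012,-0.05],"dr":[0,0,0]},
  {"offset":[0,0.012,-0.09],"dr":[0,0,0]},
  {"offset":[0,0.012,-0.13],"dr":[0,0,0]},
  {"offset":[0,0.012,-0.17],"dr":[0,0,0]},
  {"offset":[0,0.012,-0.21],"dr":[0,0,0]},
  {"offset":[0,0.012,-0.24],"dr":[0,0,0]},
  {"offset":[0,0.012,-0.24],"dr":[0,0,0]},
  {"offset":[0,0.012,-0.24],"dr":[0,0,0]},
])

```text
time_s: 15.58
position: [0.515, -0.2656, 0.2865]
tcp_rot: [[-0.732, 0.681, 0.003], [0.681, 0.732, -0.003], [-0.004, -0.0, -1.0]]
force: [0.6, 0.3, -0.1]
opening: 0.005
grasp_force: 0.0
```

```bash
cat > p.py <<'E'
from m import *
c,h,pu,o=look();s=bot.read_state();A=np.array([.4416,-.225]);print(s['position'],s['time_s'])
print('pu',pu,'or',o)
x=onz(c,pu,.124)[:2]-A;print(onz(c,pu,.124),np.hypot(*x),np.degrees(np.arctan2(x[1],x[0]))-90)
# posts: dark vertical sleeves; segment base->top merges, so use the outermost pixels at z=.088
H,S,V=cv2.split(h)
n,l,st,ce=cv2.connectedComponentsWithStats((V<45).astype(np.uint8))
for j in range(1,n):
    X=onz(c,ce[j],.088);r=np.hypot(*(X[:2]-A))
    if st[j,4]>15 and r<.09 and ce[j][1]<210: print('dark',ce[j],st[j,4],X[:2],r,np.degrees(np.arctan2(*(X[:2]-A)[::-1])))
E
python3 p.py
```

```text
[ 0.5138 -0.2648  0.2843] 15.6333
pu [259.5625  81.875 ] or [170.2989 186.5977]
[ 0.4347 -0.1809  0.124 ] 0.04461339253301238 8.902810813804848
dark [246.4206  58.1776] 107 [ 0.3964 -0.1693] 0.07168780046142424 129.064176732646
dark [270.25  96.95] 20 [ 0.4571 -0.1798] 0.047816487238460506 71.13873297605251
dark [240.2926 111.0806] 434 [ 0.442  -0.2245] 0.0006303662521292894 49.03059896720798
dark [192.3    106.2857] 70 [ 0.3898 -0.2704] 0.06886636930221073 -138.74303692049264
dark [272.9583 114.7083] 24 [ 0.478  -0.1934] 0.04818028911020536 41.013917718689484
dark [289.28 118.48] 50 [ 0.4981 -0.1795] 0.07249902080743734 38.85123021938025
dark [264.8852 129.5738] 61 [ 0.4856 -0.2162] 0.04484926821562989 11.309859546070069
dark [252.7222 140.9444] 18 [ 0.4855 -0.2405] 0.046550100705225785 -19.499347506053898
dark [235.9412 160.4118] 68 [ 0.4894 -0.2789] 0.07204650028499822 -48.40069532088977
```

Axis is about (0.4424,−0.2248) and yaw about 1.6°. The carousel stands at about 8.5°, so it needs about 11 mm more push.

Request:
servo_tool([
  {"offset":[0,0,0.04],"dr":[0,0,0]},
  {"offset":[0,0,0.08],"dr":[0,0,0]},
  {"offset":[0,0,0.12],"dr":[0,0,0]},
  {"offset":[0,0,0.16],"dr":[0,0,0]},
  {"offset":[0,0,0.19],"dr":[0,0,0]},
  {"offset":[0,0,0.21],"dr":[0,0,0]},
  {"offset":[0,0,0.23],"dr":[0,0,0]},
  {"offset":[0,0,0.24],"dr":[0,0,0]},
  {"offset":[0,-0.004,0.24],"dr":[0,0,0]},
  {"offset":[0,-0.008,0.24],"dr":[0,0,0]},
  {"offset":[0,-0.011,0.24],"dr":[0,0,0]},
  {"offset":[0,-0.0135,0.24],"dr":[0,0,0]},
  {"offset":[0,-0.016,0.24],"dr":[0,0,0]},
  {"offset":[0,-0.018,0.24],"dr":[0,0,0]},
  {"offset":[0,-0.02,0.24],"dr":[0,0,0]},
  {"offset":[0,-0.0215,0.24],"dr":[0,0,0]},
  {"offset":[0,-0.0225,0.24],"dr":[0,0,0]},
  {"offset":[0,-0.0225,0.24],"dr":[0,0,0]},
  {"offset":[0,-0.0225,0.24],"dr":[0,0,0]},
])

```text
time_s: 17.22
position: [0.499, -0.2823, 0.0445]
tcp_rot: [[-0.732, 0.682, 0.0], [0.682, 0.732, -0.001], [-0.001, -0.0, -1.0]]
force: [-0.4, 0.3, 0.9]
opening: 0.001
grasp_force: 0.2
```

Request:
servo_tool([
  {"offset":[0,0.006,0],"dr":[0,0,0]},
  {"offset":[0,0.012,-0.015],"dr":[0,0,0]},
  {"offset":[0,0.012,-0.05],"dr":[0,0,0]},
  {"offset":[0,0.012,-0.09],"dr":[0,0,0]},
  {"offset":[0,0.012,-0.13],"dr":[0,0,0]},
  {"offset":[0,0.012,-0.17],"dr":[0,0,0]},
  {"offset":[0,0.012,-0.21],"dr":[0,0,0]},
  {"offset":[0,0.012,-0.24],"dr":[0,0,0]},
  {"offset":[0,0.012,-0.24],"dr":[0,0,0]},
  {"offset":[0,0.012,-0.24],"dr":[0,0,0]},
])

```text
time_s: 18.05
position: [0.5083, -0.2738, 0.2867]
tcp_rot: [[-0.732, 0.682, 0.004], [0.682, 0.732, -0.004], [-0.005, 0.0, -1.0]]
force: [-0.9, -0.2, -0.6]
opening: 0.008
grasp_force: 0.0
```

```bash
sed -i 's/\.4416,-\.225\b/.4424,-.2248/' p.py; python3 p.py
```

```text
[ 0.5071 -0.2729  0.2845] 18.1
pu [270.9907  84.2897] or [176.2921 185.8876]
[ 0.4404 -0.1805  0.124 ] 0.044330527155387024 2.5823297392483795
dark [259.7826  58.6696] 115 [ 0.4031 -0.1646] 0.0718671317597147 123.14906818794977
dark [226.3404  87.8511] 47 [ 0.399  -0.2254] 0.04338678068190207 -179.2120264443064
dark [200.1774  99.    ] 62 [ 0.3842 -0.2633] 0.06982740054449471 -146.50576324164487
dark [247.7074 110.2673] 434 [ 0.4421 -0.2243] 0.000581377186030088 124.03410563153741
dark [279.2941 100.6471] 17 [ 0.4632 -0.182 ] 0.047548887505889405 64.04062449951961
dark [279.1429 118.381 ] 21 [ 0.4815 -0.1987] 0.047043199059695125 33.76644346469813
dark [295.4559 123.9412] 68 [ 0.5036 -0.1864] 0.07228390572832012 32.092025311330566
dark [269.4426 132.0492] 61 [ 0.4864 -0.2221] 0.04405106493564863 3.5021742731004033
dark [239.5882 141.9412] 17 [ 0.4668 -0.2642] 0.04637218697042797 -58.19846240209883
dark [256.1176 141.5882] 17 [ 0.4832 -0.2459] 0.04593169880145343 -27.366310235506624
dark [236.1912 158.4412] 68 [ 0.4811 -0.285 ] 0.07154995105394102 -57.23328978145024
```

Run:
```python
from m import *
c,h,pu,o=look();A=np.array([.4424,-.2247])
for z in(.05,.055):
  X=onz(c,o,z)[:2]-A;print('lever',X,np.degrees(np.arctan2(X[0],-X[1])))
H,S,V=cv2.split(h)
# reader: grey body top & red window
m=(((H<8)|(H>172))&(S>90)&(V>25));b=blob(m);print('red',b,None if b is None else onz(c,b,.062)-[*A,0])
m=((V>235)&(S<12)).astype(np.uint8)
m=((H>55)&(H<80)&(S>100)&(V>120));b=blob(m);print('led',b,None if b is None else onz(c,b,.085)-[*A,0])
for f in('pics/w2.png',):
  i=cv2.imread(f)
  print('top row widths w2:',[ (r,[int(v) for v in i[r,236:282:2].mean(1)]) for r in (14,22)])
```

```text
lever [ 0.005  -0.1732] 1.656968626916922
lever [ 0.0051 -0.1712] 1.714681856377679
red [ 60.0909 264.7619] [-0.0424 -0.4315  0.062 ]
led [327.1429  46.7143] [0.0104 0.1409 0.085 ]
top row widths w2: [(14, [26, 27, 124, 173, 187, 187, 187, 185, 185, 186, 184, 185, 185, 184, 184, 160, 125, 183, 150, 59, 50, 49, 50]), (22, [28, 28, 109, 174, 192, 192, 192, 191, 191, 190, 189, 189, 188, 189, 188, 188, 188, 188, 159, 69, 49, 50, 49])]
```

The lever and reader lines give a yaw of about 1.75°, so the carousel is about 1.2° short. One small nudge.

Request:
servo_tool([
  {"offset":[0,0,0.04],"dr":[0,0,0]},
  {"offset":[0,0,0.08],"dr":[0,0,0]},
  {"offset":[0,0,0.12],"dr":[0,0,0]},
  {"offset":[0,0,0.16],"dr":[0,0,0]},
  {"offset":[0,0,0.19],"dr":[0,0,0]},
  {"offset":[0,0,0.21],"dr":[0,0,0]},
  {"offset":[0,0,0.23],"dr":[0,0,0]},
  {"offset":[0,0,0.24],"dr":[0,0,0]},
  {"offset":[0,-0.004,0.24],"dr":[0,0,0]},
  {"offset":[0,-0.008,0.24],"dr":[0,0,0]},
  {"offset":[0,-0.01,0.24],"dr":[0,0,0]},
  {"offset":[0,-0.0115,0.24],"dr":[0,0,0]},
  {"offset":[0,-0.0125,0.24],"dr":[0,0,0]},
  {"offset":[0,-0.0135,0.24],"dr":[0,0,0]},
  {"offset":[0,-0.0135,0.24],"dr":[0,0,0]},
  {"offset":[0,-0.0135,0.24],"dr":[0,0,0]},
])

```text
time_s: 19.48
position: [0.4983, -0.2834, 0.045]
tcp_rot: [[-0.732, 0.682, 0.001], [0.682, 0.732, -0.001], [-0.001, -0.0, -1.0]]
force: [0.4, 0.7, 0.1]
opening: 0.004
grasp_force: 0.3
```

Request:
servo_tool([
  {"offset":[0,0.006,0],"dr":[0,0,0]},
  {"offset":[0,0.012,-0.015],"dr":[0,0,0]},
  {"offset":[0,0.012,-0.05],"dr":[0,0,0]},
  {"offset":[0,0.012,-0.09],"dr":[0,0,0]},
  {"offset":[0,0.012,-0.13],"dr":[0,0,0]},
  {"offset":[0,0.012,-0.17],"dr":[0,0,0]},
  {"offset":[0,0.012,-0.21],"dr":[0,0,0]},
  {"offset":[0,0.012,-0.24],"dr":[0,0,0]},
  {"offset":[0,0.012,-0.24],"dr":[0,0,0]},
  {"offset":[0,0.012,-0.24],"dr":[0,0,0]},
])

```text
time_s: 20.32
position: [0.5071, -0.2746, 0.2867]
tcp_rot: [[-0.732, 0.682, 0.004], [0.681, 0.732, -0.003], [-0.005, 0.0, -1.0]]
force: [-0.2, 0.1, -0.5]
opening: 0.004
grasp_force: 0.0
```

```bash
python3 p.py | awk '/dark/&&$5>40||!/dark/'
```

```text
[ 0.506  -0.2738  0.2845] 20.3667
pu [272.6449  84.8972] or [177.2333 186.1333]
[ 0.4412 -0.1802  0.124 ] 0.04458149910175299 1.5788324626762034
dark [262.0631  59.2432] 111 [ 0.4046 -0.1636] 0.07196789925905092 121.72717404419603
dark [227.2459  87.9508] 61 [ 0.3988 -0.2253] 0.043651252216455896 -179.2965431268996
dark [201.3125  98.2969] 64 [ 0.3834 -0.2622] 0.0699041464497809 -147.6091381346173
dark [248.6391 110.4552] 435 [ 0.4419 -0.2243] 0.0006777506855920181 131.66807782143493
dark [280.0526 119.1579] 19 [ 0.482  -0.1992] 0.04715992288891153 32.89565872114726
dark [295.9851 124.9403] 67 [ 0.504  -0.1875] 0.07200942527535698 31.166442046119936
dark [269.8065 132.6935] 62 [ 0.4862 -0.2231] 0.043826954368141526 2.1979717205899134
dark [240.0588 142.1176] 17 [ 0.4663 -0.2647] 0.04646248248966922 -59.08202592700128
dark [256.8889 142.0556] 18 [ 0.4832 -0.2463] 0.04616957610099518 -27.784724712777408
dark [236.3939 158.4848] 66 [ 0.4802 -0.2856] 0.07154039810533475 -58.14806899584797
```

The posts now give carousel + yaw ≈ 1.8°, so the carousel is at about 0. Next I go outside the upright bar, above the lying lever.

Request:
servo_tool([
  {"offset":[-0.01,-0.035,0],"dr":[0,0,7]},
  {"offset":[-0.02,-0.07,0],"dr":[0,0,14]},
  {"offset":[-0.03,-0.105,0],"dr":[0,0,21]},
  {"offset":[-0.0377,-0.1293,0],"dr":[0,0,28]},
  {"offset":[-0.0377,-0.1293,0],"dr":[0,0,35]},
  {"offset":[-0.0377,-0.1293,0],"dr":[0,0,42]},
  {"offset":[-0.0377,-0.1293,0],"dr":[0,0,45]},
  {"offset":[-0.0377,-0.1293,0],"dr":[0,0,45]},
  {"offset":[-0.0377,-0.1293,0],"dr":[0,0,45]},
])

```text
time_s: 21.12
position: [0.4448, -0.3936, 0.2822]
tcp_rot: [[-0.037, 0.999, -0.003], [0.999, 0.037, 0.003], [0.004, -0.003, -1.0]]
force: [0.3, -0.1, -0.6]
opening: 0.003
grasp_force: 0.0
```

Run:
```python
from m import *
c,h,pu,o=look();s=bot.read_state();H,S,V=cv2.split(h)
y,x=np.nonzero((H>3)&(H<20)&(S>170)&(V>100)&(np.arange(384)[:,None]<200));print(s['position'],o,onz(c,o,.055),onz(c,(x.mean(),y.max()),.055),s['tcp_rot'][:,0])
```

```text
[ 0.4451 -0.3937  0.2826] [255.8926 164.6364] [ 0.4474 -0.3933  0.055 ] [ 0.4479 -0.4071  0.055 ] [-0.0367  0.9993  0.0028]
```

Request:
servo_tool([
  {"offset":[-0.002,0.0015,0.04],"dr":[0,0,0]},
  {"offset":[-0.002,0.0015,0.08],"dr":[0,0,0]},
  {"offset":[-0.002,0.0015,0.12],"dr":[0,0,0]},
  {"offset":[-0.002,0.0015,0.15],"dr":[0,0,0]},
  {"offset":[-0.002,0.0015,0.18],"dr":[0,0,0]},
  {"offset":[-0.002,0.0015,0.2],"dr":[0,0,0]},
  {"offset":[-0.002,0.0015,0.215],"dr":[0,0,0]},
  {"offset":[-0.002,0.0015,0.23],"dr":[0,0,0]},
  {"offset":[-0.002,0.0015,0.24],"dr":[0,0,0]},
  {"offset":[-0.002,0.0015,0.24],"dr":[0,0,0]},
])

```text
time_s: 22.0
position: [0.4459, -0.3947, 0.0418]
tcp_rot: [[-0.036, 0.999, -0.003], [0.999, 0.036, 0.004], [0.004, -0.003, -1.0]]
force: [-0.3, 0.0, -0.5]
opening: 0.004
grasp_force: 0.0
```

Request:
servo_tool([
  {"offset":[0.005,0,0],"dr":[0,0,0]},
  {"offset":[0.01,0,0],"dr":[0,0,0]},
  {"offset":[0.014,0,0],"dr":[0,0,0]},
  {"offset":[0.018,0,0],"dr":[0,0,0]},
  {"offset":[0.022,0,0],"dr":[0,0,0]},
  {"offset":[0.026,0,0],"dr":[0,0,0]},
  {"offset":[0.03,0,0],"dr":[0,0,0]},
  {"offset":[0.034,0,0],"dr":[0,0,0]},
  {"offset":[0.037,0,0],"dr":[0,0,0]},
  {"offset":[0.04,0,0],"dr":[0,0,0]},
  {"offset":[0.043,0,0],"dr":[0,0,0]},
  {"offset":[0.046,0,0],"dr":[0,0,0]},
  {"offset":[0.049,0,0],"dr":[0,0,0]},
  {"offset":[0.052,0,0],"dr":[0,0,0]},
  {"offset":[0.053,0,-0.003],"dr":[0,0,0]},
  {"offset":[0.053,0,-0.008],"dr":[0,0,0]},
  {"offset":[0.053,0,-0.014],"dr":[0,0,0]},
  {"offset":[0.053,0,-0.02],"dr":[0,0,0]},
  {"offset":[0.053,0,-0.03],"dr":[0,0,0]},
])

```text
time_s: 23.58
position: [0.4451, -0.3435, 0.0748]
tcp_rot: [[-0.035, 0.999, -0.0], [0.999, 0.035, 0.0], [0.0, -0.0, -1.0]]
force: [0.2, 0.2, 0.4]
opening: 0.007
grasp_force: 0.0
```

Request:
servo_tool([
  {"offset":[0,0,-0.03],"dr":[0,0,0]},
  {"offset":[0,0,-0.07],"dr":[0,0,0]},
  {"offset":[0,0,-0.11],"dr":[0,0,0]},
  {"offset":[0,0,-0.15],"dr":[0,0,0]},
  {"offset":[0.035,0,-0.18],"dr":[0,0,0]},
  {"offset":[0.045,0,-0.22],"dr":[0,0,0]},
  {"offset":[0.045,0,-0.22],"dr":[0,0,0]},
  {"offset":[0.045,0,-0.22],"dr":[0,0,0]},
  {"offset":[0.045,0,-0.22],"dr":[0,0,0]},
])

```text
time_s: 24.33
position: [0.4435, -0.2985, 0.295]
tcp_rot: [[-0.035, 0.999, 0.001], [0.999, 0.035, -0.001], [-0.001, 0.001, -1.0]]
force: [-0.4, 0.7, -0.6]
opening: 0.005
grasp_force: 0.0
```

```bash
python3 p.py | awk '/dark/&&$5>40||!/dark/'
python3 - <<'E'
from a import *
a=viewer.capture('side')['color'][:,:,::-1].copy();asc(a,262,302,154,178)
w=viewer.capture('wrist')['color'][0:215,160:360][:,:,::-1]
o=np.zeros((590,800,3),np.uint8);o[:,:549]=cv2.resize(w,(549,590),interpolation=cv2.INTER_CUBIC)
o[:270,550:800]=cv2.resize(a[140:230,245:328],(250,270),interpolation=cv2.INTER_CUBIC);cv2.imwrite('pics/w9.png',o)
E
```

```text
[ 0.443  -0.2983  0.2937] 24.3833
pu [255.0857  82.1333] or [254.0875 206.2375]
[ 0.441  -0.1807  0.124 ] 0.0440987379159781 1.8536697060845029
dark [229.8222  71.7889] 90 [ 0.4043 -0.1631] 0.07253191178477926 121.65309845745197
dark [297.4444  93.    ] 54 [ 0.5032 -0.1885] 0.0708105472357915 30.837085976580788
dark [254.5911 116.7488] 406 [ 0.442  -0.2244] 0.0005782669126465191 132.9891773703158
dark [224.8689 116.7213] 61 [ 0.3979 -0.2258] 0.04449014791704357 -178.66831852373895
dark [282.4375 119.3125] 16 [ 0.4835 -0.2266] 0.04117187854611478 -2.4715272078812585
dark [227.2222 132.5556] 18 [ 0.4017 -0.2488] 0.04726531352517217 -149.46824695975855
dark [214.4043 140.7872] 47 [ 0.3824 -0.2617] 0.07044077791060706 -148.4075656777565
dark [277.617  158.6596] 47 [ 0.4797 -0.2855] 0.07126006968599319 -58.47998346799853
154 .......#bbbbbbbbbbbbbbbbbbbbbbbbbbbbbbbb
155 .......bbbbbbbbbbbbbbbbbbbbbbbbbbbbbbbbb
156 ......bbbbbbbbbbbbbbbbbbbbbbbbbbbbbbbbbb
157 .....bbbbbbbbbbbbbbbbbbbbbbbbbbbbbbbbbbb
158 ....#bbbbbbbbbbbbbbbbbbbbb......#bbbbbbb
159 ...#bbbbbbbbbbbbbbbb#.bbb..............b
160 ...bbbbbbbbbbbbbbbbooo.bb..............b
161 ..bbbbbbbbbbbbbbbb#ooo#b...............b
162 .#bbbbbbbbbbbbbbbb#ooobb.........o.o...b
163 #bbbbbbbbbbbbbbbbb#ooo#b.........bb....b
164 bbbbbbbbbbbbbbbbbb#ooo#..........bb....b
165 bbbbbbbbbbbbbbbbbb#ooo#...............bb
166 bbbbbb.b.bbb.bb.bb#ooo#...............bb
167 ...bbb.b.bbb...bbb.ooo#...............bb
168 ...bbbbbbbbbbbbb......bbbb#..........bbb
169 bbbb###bbbbbbbb...........bbbbbbbbbbbbbb
170 bbb####bbbbbbbb..........#bbbbbbbbbbbbbb
171 bbb####..bbbbbb..........#bbbbbbbbbbbbbb
172 b.b###...bbb.bb..........#bbbbbbbbbbbbbb
173 ...###...bbb..............bbbbbbbbbbbbbb
174 ...###...bbb.................bbbbbbbbbbb
175 ...#..........................bbbbbbbbbb
176 .........##...................#bbbbbbbbb
177 ........####.................####bbbbbbb
```

View pics/w9.png

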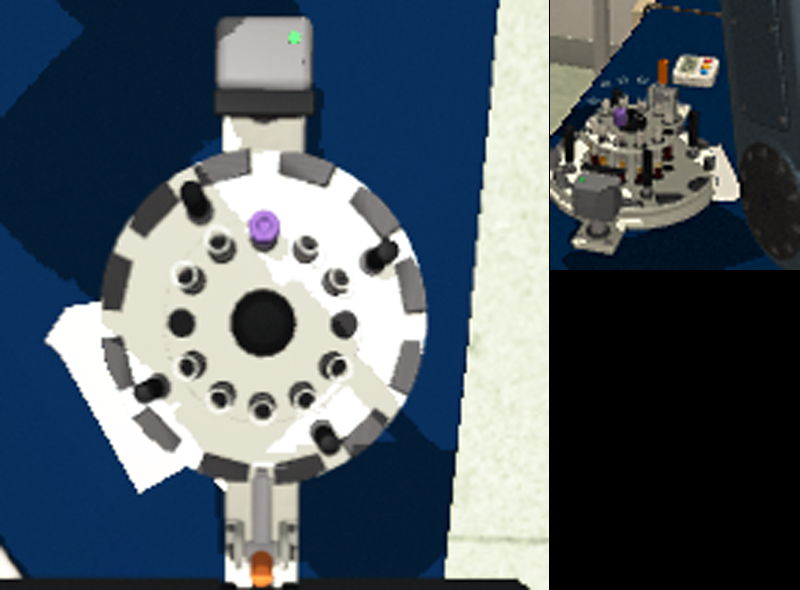

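The picture shows the purple cap at (264,228), square before the reader at (264,55). The lever is upright again at (262,570), and the bar's nose sits in the gap between two teeth at (262,475).

```bash
python3 -c "
from rig import ticket
print(ticket.hand_in())"
```

```text
the job is handed in; nothing more can be done
None
```

I lifted the pawl, pushed the carousel back one place so the purple-capped tube faces the reader (within about 0.5° by camera), tipped the pawl back down into its gap and handed the job in at about 24 s; two early pushes passed over the lever without touching it, because the fingertips sit about 35 mm above the reported TCP.

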